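Ratchet a coach screw home inside a post shoe

ROBOT

A 6-joint arm with a two-finger parallel gripper is mounted at the origin on the work surface. World frame = base frame: x ahead of the robot, y to its left, z up, the work surface at z = 0. Lengths are in mm, angles in rad, forces in N, time in s.
With the tool pointing down it reaches from about 350 to 875 mm from the base axis. Payload 4.2 kg.
Tool frame: the origin (TCP) lies midway between the tips of the shut fingers; the grasp point (between the pads) lies 19 mm behind it; z points along the fingers, y is the line along which they close (so a half turn about z gives the same grasp; the last joint's range is limited). The gripper opens to 85 mm and grips with 20 to 120 N. Pads are 22 mm wide; open, the fingers measure 114 mm over their backs; the gripper's body (76 mm by 85 mm) begins 54 mm behind the grasp point. The pads swing forward as they close: fully open they stand 13 mm farther back than shut.
Start: joints at [-0.918, 0.385, 0.008, 0, -1.194, -0.259], TCP at [239.826, -577.133, 231.312] pointing down, gripper open.
Joint ranges: [-3.14, 3.14], [-1.21, 2.06], [-1.07, 1.41], [-3.16, 2.05], [-2.99, -0.16], [-3.1, 3.1]. Speed limits (rad/s): [2.79, 2.79, 3.14, 3.14, 3.14, 3.14].

INTERFACE

Orientations are given as a unit quaternion [x, y, z, w].
In Python, from bench import read_state, get_image, job_done gives the robot as it stands.
- The arm moves only by the shell command python3 -m jog 'ROWS'. ROWS is JSON, a list of rows, each a list of 3 entries, a list of its own where there are three numbers: the shift along the world's x, y, z scaled (see below), then the turn, a rotation vector about the world's x, y, z scaled (see below), then the gripper's target within -1 to 1 (shut at 1, half-way at 0, fully open at -1). In form: [[[x, y, z], [wx, wy, wz], claw], ...]. A call has 1 to 20 rows; each row is the pose to reach, as a shift and turn from the pose commanded when the call began; what a row does not reach only later rows make up. The controller multiplies each number of a shift by 10 cm and each number of a turn by 120 degrees. A row lasts 1/10 s, in which the tool goes at most 50 mm and 8.59 degrees, less where a joint would pass 70% of its speed; a pose out of reach is approached as far as the arm can. A call with a number of a shift or a turn outside -1 to 1 is refused whole. A call with a gripper value outside its range is refused whole. The fingers move at their own pace and stop on an object; the grip force is fixed at half the most. Time passes only in rows, so rows that repeat a pose let the fingers close. It gives the time, the measured TCP pose, the force, the opening and the grip force at its end, in the units of the state.
- read_state(): the state, without advancing time (a new reading comes with each control period).
- get_image(name): name is "scene" or "top" or "wrist"; returns a dict with "frame" (384x512x3 uint8, red, green, blue), "range_z" (384x512 float32, mm along the optical axis (not along the pixel's ray), 0 where there is no reading), "fx", "fy", "cx", "cy" (pixels), "R" (3x3) and "t" (3): a world point X has camera coordinates R X + t. Camera axes: x right, y down, z forward; pixel columns grow to the right and rows downward; lengths in mm; the calibration is good to about 2 mm. A picture is of the moment at which its call begins.
- job_done(): hands the job in; it is judged then, once.
The state is a dict: "clock": time; "joints": joint angles; "joint_vel": joint speeds; "joint_efforts": joint torques, N m; "position": TCP position; "ee_rot": TCP orientation; "contact_force": force on the tool from outside, world axes, zero at the start; "wrist_torque": the same for the moment, N m; "gripper_width": finger opening in mm; "grasp_force": force on a finger pad.
Only numpy, scipy, OpenCV 4.12 (cv2) and the standard library are available. Lean on these libraries where they do the work, as an engineer would, in place of code of your own. Each camera call takes 0.05 s, during which the arm holds its last target. There are 200 camera calls.

TASK

Take the large cranked ring spanner off the bench and fit its bigger ring, the one with the six-lobed hole, onto the six-lobed head of the coach screw that stands a little proud in the empty post shoe. Drive the screw home clockwise with short swings, lifting the ring and setting it back between swings because the shoe's cheeks block a full turn, until the head has pulled up firmly on its washer: properly tight by feel, but not so hard that its thread strips in the timber, and without forcing the spanner against the shoe. Turn the screw with the spanner, not the fingers, then lay the spanner down flat on the open bench clear of the rack foot and leave the other things where they are.

Things in the scene. Friction and masses are not known exactly. Their poses are not given: they have to be found in the camera images.
- rack_foot: Timber rack foot frame, fixed. Origin at bench level on the loose screw's axis; z up, x away from the robot, y along the near 90 x 45 mm timber, whose top is 45 mm up and which reaches x +-45, y -65 to 405 mm. A second timber lies at x 220. The empty shoe stands at the origin; at y 340 another shoe holds an upright 240 mm high. Rails join the timbers.
- post_shoe: The empty post shoe, fixed on the near timber; origin 45 mm above the bench on the screw axis, axes as rack_foot. A steel U: base top 49 mm above the bench, upright cheeks with inner faces at y +-50.5 mm, 60 mm long in x, tops 129 mm above the bench, open towards -x and +x. A handle pointing out along -x can swing 48 degrees to each side before it meets a cheek.
- washer_top (a point): Centre of the top of the 56 mm washer under the loose screw, on the screw's axis, 53 mm above the bench, axes as rack_foot. The spanner's ring rests on it when fully down.
- screw_head (a point): Centre of the underside of the loose screw's head, on its axis; turns and sinks with it. z up. A star with six straight-sided lobes, one on its x axis: 34 mm over the lobes, lobes 9.5 mm wide, 12.5 high, top 2 mm chamfered. Starts 1.9 to 2.7 mm above the washer; clockwise from above drives it down, 7 mm a turn: 1.75 to 2.4 rad to go, more than one swing.
- screw: The loose coach screw, origin and axes as screw_head. Runs in at 0.6 to 1.0 Nm and stays put when let go. When the head meets the washer it stops turning and the torque rises steeply. Tight is about 2 Nm (1.5 at least); above 3.5 Nm the thread strips. Pushing across the middle of the handle, 130 mm from the axis: 5 to 8 N running, 15 N tight (12 at least), 27 N stripped.
- spanner: The larger of two cranked double-ended ring spanners, bare steel, 0.5 to 0.7 kg, 303 mm long, lying on both rings with its handle raised. Origin at bench level under the handle's middle (near its mass centre); x along the handle to the bigger, six-lobed ring, z up.
- spanner_grip (a point): Middle of the spanner's handle, 29 mm above the ring undersides, 130 mm from either ring's centre. The handle is a straight bar along x, 18 mm wide (y), 14 mm high, reaching 90 mm to each side of this point; fingers can reach below it.
- spanner_ring (a point): Centre of the bigger ring's underside, at x 130 mm of the spanner. Ring 47 mm outside, 13.5 high, with a six-lobed through hole, flared 1 mm below: 0.8 mm play each side and 3 degrees free turn each way on the screw head. One lobe of the hole lies on the spanner's x axis, so it fits where that axis points along a lobe of the head (every 60 degrees).
- spanner_tail (a point): Centre of the smaller ring's underside, at x -130 mm of the spanner: 40 mm outside, plain hexagon hole 27.5 mm across flats, which does not fit the screw.
- small_spanner: A smaller spanner, 200 mm long over all, with plain hexagon rings that do not fit the screw; leave it alone. Origin at bench level under its middle, x along it.
- screw_jar: Glass jar of screws, 68 mm across, 85 high, standing on the bench inside the rack foot; leave it alone. Origin at the centre of its underside.
- tape_roll: Roll of tape, 90 mm across, 25 high, lying inside the rack foot; leave it alone. Origin at the centre of its underside.
- hammer: Hammer lying on the bench beyond the spanners; leave it alone. Origin at bench level under its handle, x along it to the head.
- paint_tin: Tin, 100 mm across, 115 high, on the bench beyond the spanners; leave it alone. Origin at the centre of its underside.
- spare_shoe: A loose post shoe like the one on the rack foot, 109 mm wide, 84 high, to the robot's left; leave it alone. Origin at the centre of its underside.
- spirit_level: Aluminium spirit level, 300 x 22 x 50 mm, standing on edge to the robot's left; leave it alone. Origin at the centre of its underside, x along it.

How it is judged (in metres and radians):
On the way, in this order (a step that is already met when the one before it is completed fails the run):
1. the spanner's bigger ring is down over the screw head, all round it (horizontal distance between spanner_ring and washer_top below 0.003 m and z of spanner_ring in the frame of washer_top below 0.006 m and angle between spanner's own z axis and vertical below 0.15 rad and z of screw_head in the frame of washer_top above 0.0008 m), for 0.2 s.
2. the head is down on its washer (gap under 0.15 mm) and pulled tight with the ring on it (about 1.3 Nm or more: the spanner bears on the screw's lobes with over 90 N in all) (z of screw_head in the frame of washer_top below 0.00015 m and contact force between spanner and screw above 90 N and horizontal distance between spanner_ring and washer_top below 0.004 m), for 0.1 s.
At the end, for the whole second after the job is handed in: the screw head is down on its washer (gap under 0.15 mm) and the spanner lies flat and still on the bench, right way up with both rings down (within 8 mm of the bench), not touching the rack foot (z of screw_head in the frame of washer_top below 0.00015 m and height (world z) of each of spanner_ring, spanner_tail below 0.008 m and angle between spanner's own z axis and vertical below 0.12 rad and linear speed of spanner below 0.02 m/s and contact force between spanner and rack_foot below 0.1 N).
It fails at once if the screw is overtightened and its thread in the timber stripped (over about 3.5 Nm: the spanner bears on the screw's lobes with over 260 N in all) (contact force between spanner and screw above 260 N).
It fails at once if the spanner is forced against the post shoe (over 60 N) (contact force between spanner and post_shoe above 60 N).
It fails at once if the fingers turn or press the screw themselves (contact force between the fingers and screw above 2 N).
It fails at once if the spanner is dropped or thrown instead of laid down (contact force between the fingers and spanner below 0.05 N and linear speed of spanner above 0.6 m/s).
It fails at once if another thing is moved (by over 25 mm) (distance of any of small_spanner, screw_jar, tape_roll, hammer, paint_tin, spare_shoe, spirit_level from where it was at the start of the episode above 0.025 m).
It also fails if it takes over 72 s, if anything falls off the work surface, if the arm or the gripper's body presses on something with over 40 N, if the wrist force passes 120 N, or if a joint passes its speed limit or range.

## Working session

There is one attempt and no reset: what is moved stays moved. The work goes in short steps, Python scripts to look and compute and a shell command to move; the robot and the scene stay as the last step left them, time stands still between calls to the robot, and variables do not carry over. Pictures are saved under pics/ and viewed, at most 10 in all, crops included, and the job is handed in when it is done.

```bash
mkdir -p pics; ls
cat > h.py <<'E'
import numpy as np, cv2
from bench import read_state, get_image, job_done
def grab(n,f):
    d=get_image(n); np.savez('pics/'+f+'.npz',**{k:np.array(v) for k,v in d.items()})
    cv2.imwrite('pics/'+f+'.png',d['frame'][:,:,::-1]); return d
def load(f): return dict(np.load('pics/'+f+'.npz'))
def cloud(d):
    z=d['range_z'];v,u=np.indices(z.shape)
    P=np.stack([(u-d['cx'])/d['fx']*z,(v-d['cy'])/d['fy']*z,z],-1)
    W=(P-d['t'])@d['R']; W[z==0]=np.nan; return W
def ray(d,u,v,h):
    r=np.array([(u-d['cx'])/d['fx'],(v-d['cy'])/d['fy'],1])@d['R']; c=-d['t']@d['R']
    return c+r*(h-c[2])/r[2]
E
python3 - <<'E'
from h import *
a=grab('top','top0');b=grab('scene','scene0')
cv2.imwrite('pics/both.png',cv2.resize(np.vstack([a['frame'],b['frame']])[:,:,::-1],None,fx=.78,fy=.78))
for d in (a,b): print(d['fx'],-d['t']@d['R'],d['R'][2])
s=read_state();print(s)
E
```

```text
pics
403.483710477326 [ 4.64821576e+02 -2.95262250e-01  1.21586061e+03] [ 0.04304809  0.01364362 -0.99897984]
493.9846186379023 [1144.93505829 -797.51174885 1027.56876922] [-0.45544281  0.58106076 -0.67449258]
{'clock': 0.1, 'joints': array([-9.18427874e-01,  3.85443426e-01,  6.75684509e-03, -4.04578513e-04,
       -1.19400511e+00, -2.58600188e-01]), 'joint_vel': array([-0.00056058, -0.00030654,  0.00326857,  0.00282597,  0.00099016,
       -0.00096449]), 'joint_efforts': array([-1.81090996e-03, -3.93317878e+01,  1.88928705e+01,  4.19789448e+00,
       -2.56744373e-03, -5.33599511e-07]), 'position': array([ 239.60053642, -576.68146875,  230.35515441]), 'ee_rot': array([-1.95541355e-01,  9.80694981e-01,  9.33778805e-04, -2.48025393e-04]), 'contact_force': array([ 0.40698092, -0.76206854, -0.06478053]), 'wrist_torque': array([-0.00720573,  0.01873054, -0.06706621]), 'grasp_force': 0.0, 'gripper_width': 85.35169980626586}
```

View pics/top0.png

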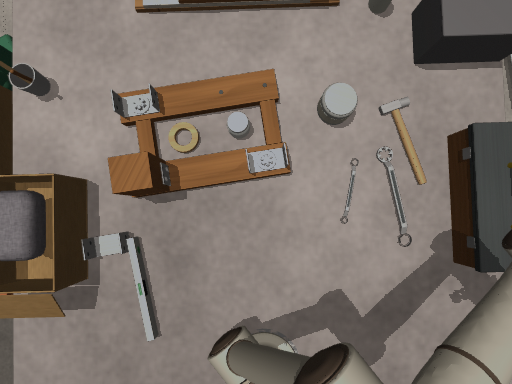

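View pics/scene0.png

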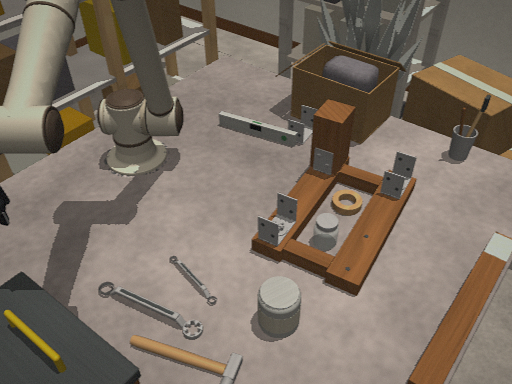

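The top view shows the large spanner with its big ring at (385,155) and its tail at (404,240). The screw is in the empty shoe at about (267,160). The small spanner is at (350,190), and the upright is at (135,173).

Run:
```python
from h import *
d=load('top0')
for n,u,v,h in [('ring',385,155,13),('tail',404,240,13),('screw',267,160,66),('sm1',354,162,8),('sm2',345,219,8)]:
    print(n,ray(d,u,v,h).round(1), cloud(d)[v-2:v+3,u-2:u+3,2].round(0).tolist()[2])
W=cloud(d)
# near timber/shoe: cheek tops
m=(W[...,2]>75)&(abs(W[...,2]-105)<35); v,u=np.nonzero(m); k=(abs(u-267)<35)&(abs(v-160)<35)
P=W[v[k],u[k]]; print(len(P),P.min(0),P.max(0),P.mean(0))
# spanner points
m=(W[...,2]>8)&(W[...,2]<50); v,u=np.nonzero(m);k=(u>372)&(u<415)&(v>143)&(v<250)&~((u>398)&(v<195))
P=W[v[k],u[k]];c=P.mean(0);e=np.linalg.svd((P-c)[:,:2],full_matrices=False)[2][0];print(len(P),c,e,((P-c)[:,:2]@e).min(),((P-c)[:,:2]@e).max())
# timber long front edge
m=(abs(W[...,2]-45)<5);v,u=np.nonzero(m);k=(u>165)&(u<245)&(v>145)&(v<195);P=W[v[k],u[k]];c=P.mean(0);print('timb',len(P),c,np.linalg.svd((P-c)[:,:2],full_matrices=False)[2][0])
big=lambda f,x0,y0,x1,y1,s:cv2.resize(d['frame'][y0:y1,x0:x1,::-1],None,fx=s,fy=s,interpolation=cv2.INTER_CUBIC)
cv2.imwrite('pics/c.png',np.hstack([big(0,235,130,300,190,6),big(0,365,140,415,200,6)]))
```

```text
ring [ 617.1 -382.2   13. ] [1.0, -1.0, 2.0, 1.0, -0.0]
tail [ 363.4 -427.3   13. ] [2.0, 5.0, 2.0, 1.0, -1.0]
screw [606.3 -28.9  66. ] [70.0, 68.0, 72.0, 69.0, 73.0]
sm1 [ 599.5 -290.5    8. ] [-1.0, 4.0, 4.0, -1.0, 10.0]
sm2 [ 430.  -257.1    8. ] [0.0, 1.0, -4.0, 2.0, 2.0]
186 [572.28998431 -83.82606082  75.84115844] [703.94474318  65.40376485 134.02034428] [645.55021636  -3.02651985 104.79394048]
639 [ 511.39970021 -399.78013616   29.77446512] [-0.98322998 -0.18236999] -132.72542140370146 165.68043431060707
timb 2282 [586.45140358 147.70453222  45.50892296] [-0.14376311  0.98961213]
```

View pics/c.png

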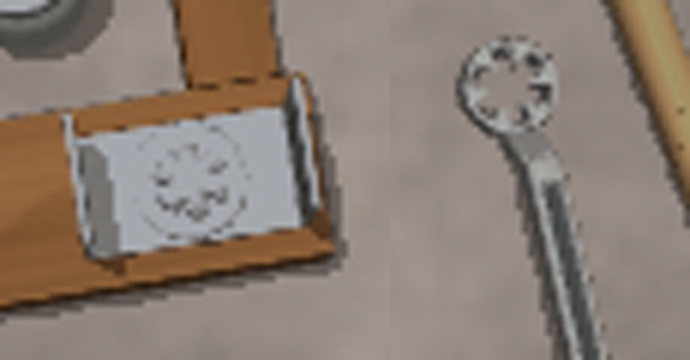

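```bash
python3 -m jog '[[[0.5,0.35,0],[0,0,-0.05],-1],[[1,0.7,0],[0,0,-0.1],-1],[[1,0.7,0],[0,0,-0.103],-1]]' && python3 -m jog '[[[0.5,0.35,0],[0,0,0],-1],[[0.9,0.7,0],[0,0,0],-1],[[0.9,0.7,0],[0,0,0],-1]]' && python3 -m jog '[[[0.4,0.32,0],[0,0,0],-1],[[0.6,0.32,0],[0,0,0],-1],[[0.6,0.32,0],[0,0,0],-1],[[0.6,0.32,0],[0,0,0],-1]]'
python3 - <<'E'
from h import *
d=grab('wrist','w0');print(d['fx'],-d['t']@d['R'],d['R'][2]);s=read_state();print(s['position'],s['ee_rot'],s['joints'],s['contact_force'],s['wrist_torque'])
E
```

```text
clock: 0.4
position: [342.0, -505.1, 230.7]
ee_rot: [-0.089, 0.996, 0.001, -0.0]
contact_force: [-0.4, -0.3, -0.3]
gripper_width: 85.4
grasp_force: 0.0
clock: 0.7
position: [432.6, -434.4, 230.7]
ee_rot: [-0.091, 0.996, 0.0, -0.0]
contact_force: [0.3, -0.3, -0.5]
gripper_width: 85.2
grasp_force: 0.0
clock: 1.1
position: [489.4, -405.1, 230.5]
ee_rot: [-0.089, 0.996, 0.0, -0.001]
contact_force: [-0.4, -0.8, -0.2]
gripper_width: 85.6
grasp_force: 0.0
274.1596568332279 [ 409.13713331 -419.65963561  373.08095599] [ 0.31540035  0.059142   -0.94711395]
[ 488.89583491 -405.36342878  230.75388986] [-8.85819216e-02  9.96068607e-01  4.15632752e-04 -6.33078712e-04] [-4.37946869e-01  4.03049051e-01  3.49856578e-02 -8.80614384e-05
 -1.20424535e+00 -9.55421425e-01] [-0.88310598  0.63902271 -0.37734537] [-0.01022731  0.00549756  0.02918431]
```

View pics/w0.png

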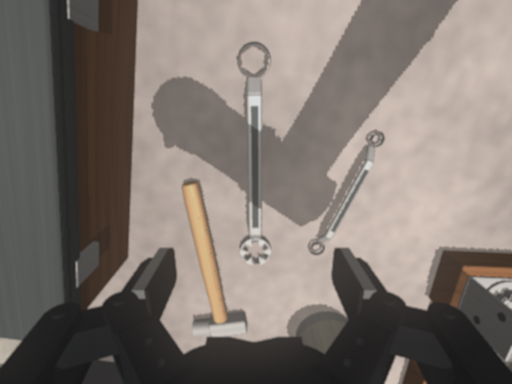

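The wrist view shows the spanner centred between the fingers, with the ring at (255,250) and the tail at (254,60). The hammer and small spanner are clear of the fingers.

Run:
```python
from h import *
d=load('w0');W=cloud(d)
a,b=ray(d,255.5,250,13.5),ray(d,254,60,13.5);print(a,b,np.linalg.norm(a-b),(a+b)/2,np.degrees(np.arctan2(*(a-b)[1::-1])))
v,u=np.nonzero((W[...,2]>24)&(W[...,2]<45));k=(u>235)&(u<275)&(v>95)&(v<230);P=W[v[k],u[k]]
c=P.mean(0);e=np.linalg.svd((P-c)[:,:2],full_matrices=False)[2][0];t=(P-c)[:,:2]@e
print(len(P),c,np.degrees(np.arctan2(e[1],e[0])),t.min(),t.max(), c[:2]+e*(t.min()+t.max())/2,np.median(P[:,2]))
```

```text
[ 615.06640754 -379.00903234   13.5       ] [ 363.41298021 -426.51905123   13.5       ] 256.09890546859725 [ 489.23969388 -402.76404179   13.5       ] 10.691120888497647
1909 [ 480.76606245 -405.05556964   35.46291759] 10.654831182494616 -78.74134178326474 92.30893442071373 [ 487.43289839 -403.80130051] 35.561624368724864
```

```bash
python3 -m jog '[[[0,0.02,-0.5],[0,0,0.004],-1],[[0,0.02,-1],[0,0,0.004],-1]]' && python3 -m jog '[[[0,0,-0.4],[0,0,0],-1],[[0,0,-0.8],[0,0,0],-1],[[0,0,-1],[0,0,0],-1]]' && python3 -m jog '[[[0,0,-0.2],[0,0,0],-1],[[0,0,-0.2],[0,0,0],-1],[[0,0,-0.2],[0,0,0],1],[[0,0,-0.2],[0,0,0],1],[[0,0,-0.2],[0,0,0],1],[[0,0,-0.2],[0,0,0],1],[[0,0,-0.2],[0,0,0],1],[[0,0,-0.2],[0,0,0],1],[[0,0,-0.2],[0,0,0],1],[[0,0,-0.2],[0,0,0],1]]'
```

```text
clock: 1.35
position: [489.6, -404.3, 132.4]
ee_rot: [-0.092, 0.996, -0.001, 0.002]
contact_force: [0.8, -0.6, -1.5]
gripper_width: 85.5
grasp_force: 0.0
clock: 1.65
position: [486.2, -402.8, 27.6]
ee_rot: [-0.092, 0.996, 0.002, -0.003]
contact_force: [0.4, 0.2, 0.7]
gripper_width: 85.4
grasp_force: 0.0
clock: 2.65
position: [490.4, -403.5, 12.5]
ee_rot: [-0.093, 0.996, -0.001, 0.001]
contact_force: [-0.9, -0.8, 5.5]
gripper_width: 16.9
grasp_force: 60.1
```

```bash
python3 -m jog '[[[0,0,0.2],[0,0,0],1],[[0,0,0.6],[0,0,0],1],[[0,0,1],[0,0,0],1]]' && python3 -m jog '[[[0,0.3,0.4],[0,0,0],1],[[0,0.7,0.8],[0,0,0],1],[[0,1,0.8],[0,0,0],1]]' && python3 -m jog '[[[-0.1,0.4,0],[0,0,0],1],[[-0.1,0.8,0],[0,0,0],1],[[-0.1,1,0],[0,0,0],1]]'  && python3 -m jog '[[[0,0.2,0],[0,0,0],1],[[0,0.3,0],[0,0,0],1],[[0,0.3,0],[0,0,0],1],[[0,0.3,0],[0,0,0],1],[[0,0.3,0],[0,0,0],1]]'
python3 - <<'E'
from h import *
d=grab('wrist','w1');print(d['fx'],-d['t']@d['R'],d['R'][2]);s=read_state();print(s['position'],s['ee_rot'],s['joints'],s['contact_force'],s['wrist_torque'])
E
```

```text
clock: 2.95
position: [487.7, -401.5, 108.8]
ee_rot: [-0.093, 0.996, 0.003, -0.003]
contact_force: [0.8, -0.5, -5.3]
gripper_width: 17.3
grasp_force: 59.8
clock: 3.25
position: [491.2, -302.6, 194.5]
ee_rot: [-0.093, 0.996, -0.001, 0.003]
contact_force: [1.7, -0.3, -5.7]
gripper_width: 16.6
grasp_force: 60.2
clock: 3.55
position: [477.2, -199.8, 189.0]
ee_rot: [-0.093, 0.996, 0.002, -0.002]
contact_force: [0.1, 0.5, -5.9]
gripper_width: 17.1
grasp_force: 60.3
clock: 4.05
position: [479.5, -173.7, 190.8]
ee_rot: [-0.093, 0.996, 0.0, -0.001]
contact_force: [0.3, -0.8, -6.4]
gripper_width: 16.9
grasp_force: 60.3
274.1596568332279 [ 399.30836861 -188.78479158  333.29419251] [ 0.31532504  0.06077863 -0.94703542]
[ 479.59854238 -173.72921516  190.91290643] [-9.24936942e-02  9.95713175e-01  1.22327474e-04 -4.16975790e-04] [-2.89833612e-02  2.25642783e-01 -3.30138349e-01 -1.66695718e-04
 -1.01587267e+00 -1.35647289e+00] [ 0.2148154  -0.70621664 -7.13308242] [ 0.0079518  -0.04588287  0.01268451]
```

View pics/w1.png

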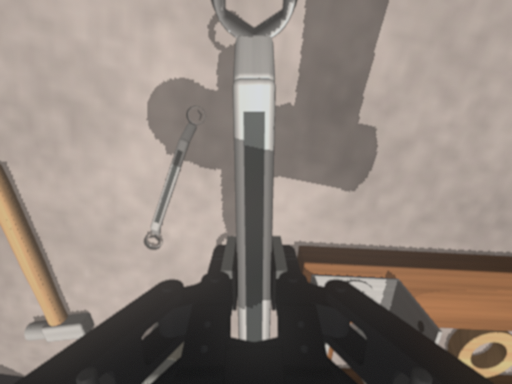

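The gripper hides the screw: only the washer edge shows, at about (355,285). I'll move forward so the screw comes into view beside the handle.

```bash
python3 -m jog '[[[0.4,0.1,0],[0,0,0],1],[[0.8,0.3,0],[0,0,0],1],[[1,0.4,0],[0,0,0],1]]' && python3 -m jog '[[[0.2,0,0],[0,0,0],1],[[0.2,0,0],[0,0,0],1],[[0.2,0,0],[0,0,0],1],[[0.2,0,0],[0,0,0],1]]'
python3 - <<'E'
from h import *
d=grab('wrist','w2');print(-d['t']@d['R'],d['R'][2]);s=read_state();print(s['position'])
W=cloud(d)
for h in (56,66): print(h,[ray(d,u,v,h)[:2].round(1) for u,v in [(356,192)]])
f=d['frame'][110:290,270:470,::-1]
cv2.imwrite('pics/w2c.png',cv2.resize(f,None,fx=3.3,fy=3.3,interpolation=cv2.INTER_CUBIC))
E
```

```text
clock: 4.4
position: [583.1, -132.9, 191.1]
ee_rot: [-0.093, 0.996, -0.0, 0.001]
contact_force: [0.1, -0.3, -6.8]
gripper_width: 17.0
grasp_force: 60.3
clock: 4.8
position: [598.9, -133.7, 190.8]
ee_rot: [-0.093, 0.996, 0.0, -0.001]
contact_force: [-0.4, 0.9, -6.0]
gripper_width: 16.6
grasp_force: 60.3
[ 518.73969044 -148.80986797  333.40677191] [ 0.31490367  0.06075589 -0.94717707]
[ 598.96498309 -133.67879875  191.16469138]
56 [array([588.8, -24.1])]
66 [array([586.3, -28.6])]
```

View pics/w2c.png

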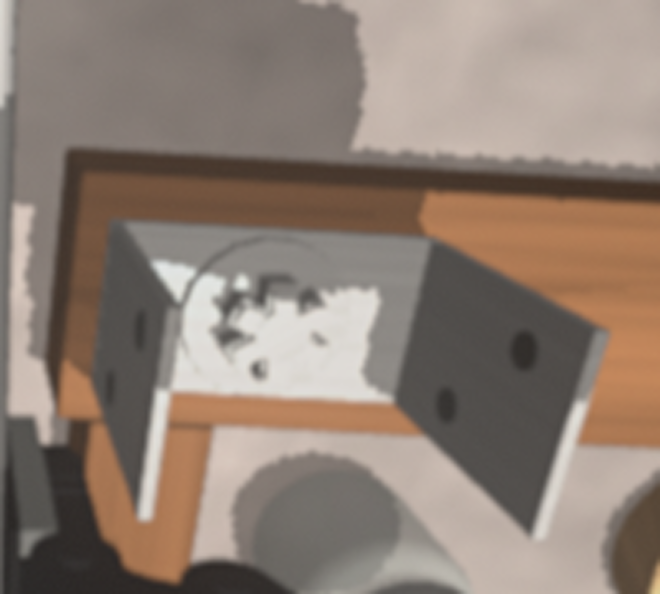

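The crop shows the screw head at about crop (272,325), which is image (352,208), on its washer between the cheeks. I'll fit the star's centre and angle from depth.

```bash
cat > fit.py <<'E'
from h import *
from scipy.optimize import differential_evolution as DE
def star(X,c,th):
    D=X-c;m=np.zeros(len(X),bool)
    for k in range(3):
        a=th+k*np.pi/3;p=D@[np.cos(a),np.sin(a)];q=D@[-np.sin(a),np.cos(a)]
        m|=(abs(p)<17)&(abs(q)<4.75)
    return m
def fit(d,c0,hb=53,ht=68):
    W=cloud(d).reshape(-1,3);n=np.hypot(*(W[:,:2]-c0).T)<27
    Q=W[n];Q=Q[(Q[:,2]>hb-8)&(Q[:,2]<ht+8)]
    print(len(Q),np.histogram(Q[:,2],bins=range(44,78,2))[0])
    X=Q[:,:2];z=np.clip(Q[:,2],hb,ht)
    f=lambda p:np.mean(np.abs(np.where(star(X,p[:2],p[2]),ht,hb)-z))
    r=DE(f,[(c0[0]-10,c0[0]+10),(c0[1]-10,c0[1]+10),(-np.pi/6,np.pi/6)],seed=0,popsize=30)
    print('centre',r.x[:2],'deg',np.degrees(r.x[2]),'cost',r.fun);return r.x,f
E
python3 - <<'E'
from fit import *
d=load('w2')
c=ray(d,352,208,67);print(c)
x,f=fit(d,c[:2])
print([(a,round(f([x[0],x[1],np.radians(a)]),2)) for a in range(-30,31,5)])
W=cloud(d)
# timber front edge & cheek check
v,u=np.nonzero(abs(W[...,2]-45)<4);P=W[v,u];th=np.radians(8.3);ex=np.array([np.cos(th),np.sin(th)]);ey=np.array([-ex[1],ex[0]])
D=P[:,:2]-x[:2];k=(abs(D@ey)<250)&(abs(D@ex)<80);D=D[k];print('timber x',np.percentile(D@ex,[1,99]),'ymin',np.percentile(D@ey,.5))
k=(W[...,2]>75)&(W[...,2]<122);D=W[k][:,:2]-x[:2];k=(abs(D@ex)<40)&(abs(D@ey)<75);D=D[k];y=D@ey;print('cheek',len(y),np.percentile(y[y<0],[2,98]),np.percentile(y[y>0],[2,98]))
E
```

```text
[603.74496438 -27.89467574  67.        ]
1865 [  2  24 124 126 750  43  28  33  40  45 125 343 181   1   0   0]
centre [606.59952896 -24.09119741] deg 11.20363413401718 cost 1.4522907812994006
[(-30, np.float64(2.48)), (-25, np.float64(2.61)), (-20, np.float64(2.8)), (-15, np.float64(2.7)), (-10, np.float64(2.6)), (-5, np.float64(2.46)), (0, np.float64(2.2)), (5, np.float64(1.86)), (10, np.float64(1.57)), (15, np.float64(1.6)), (20, np.float64(1.9)), (25, np.float64(2.23)), (30, np.float64(2.48))]
timber x [-44.64514835  76.32409427] ymin -229.35477832191813
cheek 2848 [-55.59244681 -51.51594967] [49.03562626 51.98065639]
```

```bash
python3 - <<'E'
from h import *
d=load('w2');W=cloud(d)
s=read_state();p=s['position'];q=s['ee_rot'];print(p,np.degrees(np.arctan2(2*q[0]*q[1],q[0]**2-q[1]**2))+180)
m=(W[...,2]>140)&(W[...,2]<230);v,u=np.nonzero(m);P=W[v,u]
D=P[:,:2]-p[:2];hd=np.radians(10.7);e=np.array([np.cos(hd),np.sin(hd)]);n=np.array([-e[1],e[0]])
t=D@e;l=D@n
for a in range(-155,0,10):
    k=(t>a)&(t<a+10)&(abs(l)<30)
    if k.sum(): print(a,k.sum(),np.percentile(l[k],[2,50,98]).round(1),np.percentile(P[k,2],[2,50,98]).round(1))
k=abs(l)<24;print('tail end',t[k].min(),np.percentile(t[k],.2))
E
python3 -c "
import cv2;f=cv2.imread('pics/w2.png');cv2.imwrite('pics/w2t.png',cv2.resize(f[0:180,190:320],None,fx=3,fy=3))"
```

```text
[ 598.96498309 -133.67879875  191.16469138] 10.630884644789006
-135 187 [-19.2 -13.5  20. ] [177.  178.4 181.6]
-125 1023 [-17.8   2.9  18.5] [177.  178.8 191.4]
-115 699 [-10.3   0.5  11. ] [177.4 190.8 195.8]
-105 851 [-8.2  0.4  8.7] [195.1 201.4 206.7]
-95 1054 [-8.3  0.2  8.7] [205.6 212.8 215.2]
-85 1052 [-8.3  0.4  8.7] [212.1 214.1 215.5]
-75 1005 [-8.3  0.4  8.7] [211.4 214.2 215.6]
-65 906 [-8.5  0.3  8.7] [211.8 214.1 215.6]
-55 838 [-8.3  0.3  8.7] [211.5 214.2 215.4]
-45 774 [-8.5 -0.1  8.7] [211.8 214.2 215.6]
-35 734 [-8.4  0.3  8.9] [211.2 214.1 215.5]
-25 664 [-8.5  0.3  8.6] [211.8 214.1 215.4]
-15 2294 [-21.   -0.2  21.1] [196.8 214.3 228.4]
-5 767 [-9.8  0.2  9.8] [212.7 214.4 228.6]
tail end -128.4088943109567 -127.53358216087804
```

View pics/w2t.png

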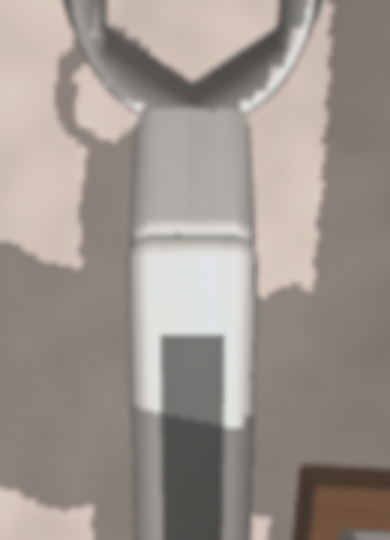

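Run:
```python
from h import *
d=load('w2');p=np.array([598.97,-133.68]);hd=np.radians(10.65);e=np.array([np.cos(hd),np.sin(hd)])
t=lambda u,v,h:(ray(d,u,v,h)[:2]-p)@e
print('knee(-90)',t(253,79.3,214),'hexvertex(-114.1)',t(253.3,27.3,191.5))
W=cloud(d);P=W[:120,245:262].reshape(-1,3);tt=(P[:,:2]-p)@e
for a in range(-100,-84,1):
    k=(tt>a)&(tt<=a+1);print(a+.5,np.nanmedian(P[k,2]).round(1),end='; ')
```

```text
knee(-90) -89.97273352207577 hexvertex(-114.1) -113.33600716832036
-99.5 201.8; -98.5 203.0; -97.5 204.0; -96.5 205.5; -95.5 206.3; -94.5 207.1; -93.5 208.3; -92.5 209.0; -91.5 209.6; -90.5 212.9; -89.5 213.3; -88.5 213.9; -87.5 214.0; -86.5 214.3; -85.5 214.3; -84.5 214.4;
```

```bash
python3 -m jog '[[[-0.4,0.3,0],[0,0,0.003],1],[[-0.8,0.6,0],[0,0,0.007],1],[[-1,0.83,0],[0,0,0.007],1]]' && python3 -m jog '[[[-0.2,0,0],[0,0,0],1],[[-0.2,0,-0.4],[0,0,0],1],[[-0.2,0,-0.8],[0,0,0],1],[[-0.2,0,-1],[0,0,0],1],[[-0.2,0,-1],[0,0,0],1],[[-0.2,0,-1],[0,0,0],1],[[-0.2,0,-1],[0,0,0],1]]'
cat > st.py <<'E'
from h import *
C=np.array([606.6,-24.5])
def st(C=C,n=1):
    s=read_state();p=s['position'];q=s['ee_rot'];F=s['contact_force'];T=s['wrist_torque']
    h=np.degrees(np.arctan2(2*q[0]*q[1],q[0]**2-q[1]**2))%360-180
    e=np.array([np.cos(np.radians(h)),np.sin(np.radians(h))]);r=p[:2]-C
    print('t',s['clock'],'p',p.round(2),'head',round(h,2),'F',F.round(1),'T',T.round(2),'w',s['gripper_width'].round(1))
    print(' ring',(p[:2]+130*e).round(2),'Frad',(F[:2]@e).round(1),'Ftan',(F[:2]@[-e[1],e[0]]).round(1),'Mz',(T[2]+(r[0]*F[1]-r[1]*F[0])/1000).round(2))
if __name__=='__main__': st()
E
python3 st.py
```

```text
clock: 5.15
position: [495.4, -49.9, 191.1]
ee_rot: [-0.1, 0.995, 0.0, -0.002]
contact_force: [0.8, 0.3, -6.2]
gripper_width: 16.7
grasp_force: 60.9
clock: 5.85
position: [481.5, -50.0, 93.4]
ee_rot: [-0.101, 0.995, 0.0, 0.002]
contact_force: [1.3, -0.6, -6.1]
gripper_width: 16.9
grasp_force: 61.1Traceback (most recent call last):
  File "st.py", line 9, in <module>
    if __name__=='__main__': st()
                             ~~^^
  File "st.py", line 7, in st
    print('t',s['clock'],'p',p.round(2),'head',round(h,2),'F',F.round(1),'T',T.round(2),'w',s['gripper_width'].round(1))
                                                                                            ^^^^^^^^^^^^^^^^^^^^^^^^
AttributeError: 'float' object has no attribute 'round'
```

```bash
sed -i "s/s\['gripper_width'\].round(1)/round(s['gripper_width'],1)/" st.py; python3 st.py; python3 -m jog '[[[0,0,0],[0,0,0],1],[[0,0,0],[0,0,0],1]]'>/dev/null; python3 st.py
python3 - <<'E'
from h import *
d=grab('scene','s1');cv2.imwrite('pics/s1c.png',cv2.resize(d['frame'][140:260,210:340,::-1],None,fx=4.5,fy=4.5,interpolation=cv2.INTER_CUBIC))
E
```

```text
t 5.85 p [481.52 -50.04  93.35] head 11.54 F [ 1.3 -0.6 -6.1] T [ 0.   -0.05  0.03] w 16.9
 ring [608.89 -24.02] Frad 1.2 Ftan -0.8 Mz 0.13
t 6.05 p [480.5  -50.06  92.49] head 11.52 F [ 0.7  1.  -6.9] T [ 0.07 -0.03 -0.01] w 17.0
 ring [607.88 -24.09] Frad 0.9 Ftan 0.8 Mz -0.12
```

View pics/s1c.png

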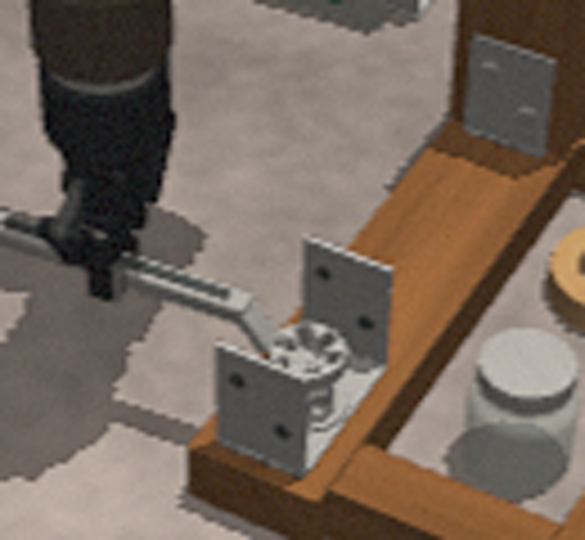

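The scene crop shows the ring hovering directly over the screw head between the cheeks, with the handle level. I'll lower it in steps and watch the force.

```bash
python3 -m jog '[[[-0.01,0,-0.06],[0,0,0],1],[[-0.01,0,-0.1],[0,0,0],1],[[-0.01,0,-0.12],[0,0,0],1],[[-0.01,0,-0.13],[0,0,0],1]]'>/dev/null; python3 st.py;python3 -m jog '[[[0,0,-0.02],[0,0,0],1],[[0,0,-0.02],[0,0,0],1]]'>/dev/null; python3 st.py
```

```text
t 6.5 p [478.6  -50.19  77.83] head 11.53 F [ 0.3  0.1 -6.7] T [ 0.03 -0.02  0.04] w 16.7
 ring [605.97 -24.22] Frad 0.3 Ftan 0.1 Mz 0.03
t 6.7 p [478.71 -50.16  76.08] head 11.52 F [-0.7  1.4 -5.6] T [-0.    0.03 -0.02] w 16.6
 ring [606.09 -24.2 ] Frad -0.4 Ftan 1.5 Mz -0.21
```

```bash
python3 -m jog '[[[0,0,-0.04],[0,0,0],1],[[0,0,-0.05],[0,0,0],1],[[0,0,-0.05],[0,0,0],1]]'>/dev/null; python3 st.py;python3 -m jog '[[[0,0,-0.04],[0,0,0],1],[[0,0,-0.05],[0,0,0],1],[[0,0,-0.05],[0,0,0],1]]'>/dev/null; python3 st.py
```

```text
t 7.0 p [478.65 -50.16  71.1 ] head 11.52 F [ 0.4 -0.2 -6.5] T [ 0.01 -0.05 -0.01] w 16.9
 ring [606.03 -24.2 ] Frad 0.3 Ftan -0.3 Mz 0.02
t 7.3 p [478.61 -50.16  66.08] head 11.52 F [ 0.5 -0.5 -6.8] T [ 0.03 -0.07  0.01] w 17.2
 ring [605.99 -24.19] Frad 0.4 Ftan -0.6 Mz 0.09
```

```bash
cat > tab.py <<'E'
import sys,numpy as np
h0,h1,n=float(sys.argv[1]),float(sys.argv[2]),int(sys.argv[3])
f=lambda h:-1.3*np.array([np.cos(np.radians(h)),np.sin(np.radians(h))])
for h in np.linspace(h0,h1,n+1)[1:]: print(round(h,1),(f(h)-f(h0)).round(3),round((h-h0)/120,4))
E
python3 tab.py 11.5 1.5 4; python3 tab.py 1.5 -33.5 7; python3 tab.py 11.5 -33.5 9
```

```text
9.0 [-0.01   0.056] -0.0208
6.5 [-0.018  0.112] -0.0417
4.0 [-0.023  0.168] -0.0625
1.5 [-0.026  0.225] -0.0833
-3.5 [0.002 0.113] -0.0417
-8.5 [0.014 0.226] -0.0833
-13.5 [0.035 0.338] -0.125
-18.5 [0.067 0.447] -0.1667
-23.5 [0.107 0.552] -0.2083
-28.5 [0.157 0.654] -0.25
-33.5 [0.216 0.752] -0.2917
6.5 [-0.018  0.112] -0.0417
1.5 [-0.026  0.225] -0.0833
-3.5 [-0.024  0.339] -0.125
-8.5 [-0.012  0.451] -0.1667
-13.5 [0.01  0.563] -0.2083
-18.5 [0.041 0.672] -0.25
-23.5 [0.082 0.778] -0.2917
-28.5 [0.131 0.879] -0.3333
-33.5 [0.19  0.977] -0.375
```

```bash
python3 -m jog '[[[0,0,0.01],[0,0,0],1],[[-0.01,0.056,0.01],[0,0,-0.0208],1],[[-0.018,0.112,0.01],[0,0,-0.0417],1]]'>/dev/null; python3 st.py;python3 -m jog '[[[-0.006,0.056,0],[0,0,-0.0208],1],[[-0.008,0.112,0],[0,0,-0.0417],1],[[-0.008,0.112,0],[0,0,-0.0417],1]]'>/dev/null; python3 st.py
```

```text
t 7.6 p [477.1  -39.33  67.6 ] head 6.43 F [ 1.4 -6.4 -7.5] T [-2.01 -0.42  0.12] w 17.0
 ring [606.28 -24.76] Frad 0.7 Ftan -6.6 Mz 0.97
t 7.9 p [476.3  -28.29  67.61] head 1.59 F [ 1.9 -6.4 -7.2] T [-1.8  -0.45  0.06] w 16.6
 ring [606.25 -24.68] Frad 1.8 Ftan -6.5 Mz 0.91
```

```bash
python3 -m jog '[[[0.002,0.113,0],[0,0,-0.0417],1],[[0.014,0.226,0],[0,0,-0.0833],1],[[0.035,0.338,0],[0,0,-0.125],1],[[0.067,0.447,0],[0,0,-0.1667],1]]'>/dev/null; python3 st.py; python3 -m jog '[[[0.04,0.105,0],[0,0,-0.0416],1],[[0.09,0.207,0],[0,0,-0.0833],1],[[0.132,0.28,0],[0,0,-0.1125],1],[[0.132,0.28,0],[0,0,-0.1125],1],[[0.132,0.28,0],[0,0,-0.1125],1]]'>/dev/null; python3 st.py; python3 tab.py -18.5 -32 1;python3 tab.py -32 28 8; python3 tab.py 28 -32 12
```

```text
t 8.3 p [482.82  16.13  67.42] head -18.57 F [ 2.9 -6.5 -8. ] T [-2.11 -0.73  0.25] w 16.9
 ring [606.05 -25.27] Frad 4.8 Ftan -5.2 Mz 0.93
t 8.8 p [495.7   43.71  67.04] head -31.9 F [ 2.  -6.4 -8.1] T [-1.72 -0.51  0.1 ] w 16.8
 ring [606.07 -24.98] Frad 5.1 Ftan -4.4 Mz 0.68
-32.0 [0.13  0.276] -0.1125
-24.5 [-0.08 -0.15] 0.0625
-17.0 [-0.141 -0.309] 0.125
-9.5 [-0.18  -0.474] 0.1875
-2.0 [-0.197 -0.644] 0.25
5.5 [-0.192 -0.813] 0.3125
13.0 [-0.164 -0.981] 0.375
20.5 [-0.115 -1.144] 0.4375
28.0 [-0.045 -1.299] 0.5
23.0 [-0.049  0.102] -0.0417
18.0 [-0.089  0.209] -0.0833
13.0 [-0.119  0.318] -0.125
8.0 [-0.14   0.429] -0.1667
3.0 [-0.15   0.542] -0.2083
-2.0 [-0.151  0.656] -0.25
-7.0 [-0.142  0.769] -0.2917
-12.0 [-0.124  0.881] -0.3333
-17.0 [-0.095  0.99 ] -0.375
-22.0 [-0.058  1.097] -0.4167
-27.0 [-0.01   1.201] -0.4583
-32.0 [0.045 1.299] -0.5
```

```bash
python3 -m jog '[[[-0.035,-0.059,0],[0,0,0.025],1],[[-0.035,-0.059,0],[0,0,0.025],1],[[-0.035,-0.059,0],[0,0,0.025],1]]'>/dev/null; python3 st.py; python3 -m jog '[[[0,0,0.1],[0,0,0],1],[[0,0,0.2],[0,0,0],1],[[0,0,0.22],[0,0,0],1],[[0,0,0.22],[0,0,0],1]]'>/dev/null; python3 st.py
python3 -m jog '[[[-0.0725,-0.154,0],[0,0,0.0625],1],[[-0.124,-0.316,0],[0,0,0.125],1],[[-0.155,-0.483,0],[0,0,0.1875],1],[[-0.163,-0.653,0],[0,0,0.25],1]]'>/dev/null; python3 -m jog '[[[0.014,-0.169,0],[0,0,0.0625],1],[[0.05,-0.336,0],[0,0,0.125],1],[[0.108,-0.496,0],[0,0,0.1875],1],[[0.1855,-0.647,0],[0,0,0.25],1],[[0.1855,-0.647,0],[0,0,0.25],1],[[0.1855,-0.647,0],[0,0,0.25],1],[[0.1855,-0.647,0],[0,0,0.25],1]]'>/dev/null; python3 st.py
```

```text
t 9.1 p [492.71  38.97  67.49] head -29.06 F [ 0.6 -1.7 -5.4] T [-0.56 -0.12 -0.19] w 16.8
 ring [606.34 -24.17] Frad 1.4 Ftan -1.2 Mz -0.04
t 9.5 p [493.07  39.59  90.35] head -28.97 F [-0.  -0.3 -5.9] T [ 0.01 -0.07  0.  ] w 16.8
 ring [606.81 -23.38] Frad 0.1 Ftan -0.3 Mz 0.04
t 10.6 p [494.24 -90.48  89.1 ] head 30.96 F [ 0.1  0.1 -6.5] T [ 0.06 -0.06 -0.01] w 17.0
 ring [605.72 -23.61] Frad 0.1 Ftan 0.0 Mz -0.02
```

```bash
python3 -m jog '[[[0.004,-0.005,-0.05],[0,0,0],1],[[0.004,-0.005,-0.1],[0,0,0],1],[[0.004,-0.005,-0.13],[0,0,0],1],[[0.004,-0.005,-0.13],[0,0,0],1]]'>/dev/null; python3 st.py; python3 -m jog '[[[0,0,-0.04],[0,0,0],1],[[0,0,-0.08],[0,0,0],1],[[0,0,-0.08],[0,0,0],1]]'>/dev/null; python3 st.py; python3 tab.py 31 1 6;python3 tab.py 1 -32 7
```

```text
t 11.0 p [494.69 -91.3   75.6 ] head 31.01 F [ 0.2  0.7 -6.2] T [-0.02  0.01  0.05] w 16.6
 ring [606.1  -24.33] Frad 0.5 Ftan 0.5 Mz -0.01
t 11.3 p [494.85 -91.46  67.7 ] head 31.0 F [-0.3 -0.  -6.4] T [0.02 0.06 0.01] w 16.7
 ring [606.28 -24.51] Frad -0.2 Ftan 0.1 Mz -0.0
26.0 [-0.054  0.1  ] -0.0417
21.0 [-0.099  0.204] -0.0833
16.0 [-0.135  0.311] -0.125
11.0 [-0.162  0.421] -0.1667
6.0 [-0.179  0.534] -0.2083
1.0 [-0.185  0.647] -0.25
-3.7 [0.003 0.107] -0.0393
-8.4 [0.014 0.213] -0.0786
-13.1 [0.034 0.318] -0.1179
-17.9 [0.062 0.421] -0.1571
-22.6 [0.099 0.522] -0.1964
-27.3 [0.144 0.619] -0.2357
-32.0 [0.197 0.712] -0.275
```

```bash
python3 -m jog '[[[-0.054,0.1,0],[0,0,-0.0417],1],[[-0.099,0.204,0],[0,0,-0.0833],1],[[-0.135,0.311,0],[0,0,-0.125],1],[[-0.162,0.421,0],[0,0,-0.1667],1],[[-0.179,0.534,0],[0,0,-0.2083],1],[[-0.185,0.647,0],[0,0,-0.25],1]]'>/dev/null; python3 st.py; python3 -m jog '[[[0.003,0.107,0],[0,0,-0.0393],1],[[0.014,0.213,0],[0,0,-0.0786],1],[[0.034,0.318,0],[0,0,-0.1179],1],[[0.062,0.421,0],[0,0,-0.1571],1],[[0.062,0.421,0],[0,0,-0.1571],1]]'>/dev/null; python3 st.py;  python3 tab.py -17.9 -32 6; python3 tab.py 30 1 6
```

```text
t 11.9 p [476.48 -27.37  68.26] head 0.9 F [ 1.2 -6.  -8.8] T [-1.62 -0.4   0.28] w 16.8
 ring [606.47 -25.34] Frad 1.1 Ftan -6.0 Mz 1.07
t 12.4 p [482.62  14.95  67.92] head -17.79 F [ 2.2 -7.4 -9.3] T [-1.68 -0.4   0.05] w 16.8
 ring [606.41 -24.76] Frad 4.3 Ftan -6.4 Mz 0.88
-20.2 [0.017 0.05 ] -0.0196
-22.6 [0.037 0.1  ] -0.0392
-25.0 [0.058 0.149] -0.0588
-27.3 [0.082 0.197] -0.0783
-29.6 [0.107 0.244] -0.0979
-32.0 [0.135 0.289] -0.1175
25.2 [-0.051  0.097] -0.0403
20.3 [-0.093  0.198] -0.0806
15.5 [-0.127  0.303] -0.1208
10.7 [-0.152  0.409] -0.1611
5.8 [-0.167  0.518] -0.2014
1.0 [-0.174  0.627] -0.2417
```

```bash
python3 -m jog '[[[0.017,0.05,0],[0,0,-0.0196],1],[[0.037,0.1,0],[0,0,-0.0392],1],[[0.058,0.149,0],[0,0,-0.0588],1],[[0.082,0.197,0],[0,0,-0.0783],1]]'>/dev/null; python3 st.py; python3 -m jog '[[[0.025,0.047,0],[0,0,-0.0196],1],[[0.053,0.092,0],[0,0,-0.0392],1],[[0.053,0.092,0],[0,0,-0.0392],1]]'>/dev/null; python3 st.py
```

```text
t 12.8 p [490.31  33.66  67.83] head -27.18 F [  2.3  -6.8 -10.3] T [-1.74 -0.23  0.43] w 17.0
 ring [605.95 -25.73] Frad 5.1 Ftan -5.0 Mz 1.09
t 13.1 p [495.53  43.09  67.66] head -31.83 F [  1.3  -5.5 -10.2] T [-1.6  -0.17  0.31] w 16.5
 ring [605.98 -25.47] Frad 4.0 Ftan -4.0 Mz 0.83
```

```bash
python3 -m jog '[[[-0.035,-0.055,0],[0,0,0.025],1],[[-0.035,-0.055,0],[0,0,0.025],1],[[-0.035,-0.055,0],[0,0,0.025],1]]'>/dev/null; python3 st.py; python3 -m jog '[[[0,0,0.1],[0,0,0],1],[[0,0,0.2],[0,0,0],1],[[0,0,0.22],[0,0,0],1],[[0,0,0.22],[0,0,0],1]]'>/dev/null; python3 st.py
python3 -m jog '[[[-0.0725,-0.154,0],[0,0,0.0625],1],[[-0.124,-0.316,0],[0,0,0.125],1],[[-0.155,-0.483,0],[0,0,0.1875],1],[[-0.163,-0.653,0],[0,0,0.25],1]]'>/dev/null; python3 -m jog '[[[0.014,-0.169,0],[0,0,0.0625],1],[[0.05,-0.336,0],[0,0,0.125],1],[[0.108,-0.496,0],[0,0,0.1875],1],[[0.1855,-0.647,0],[0,0,0.25],1],[[0.1855,-0.647,0],[0,0,0.25],1],[[0.1855,-0.647,0],[0,0,0.25],1],[[0.1855,-0.647,0],[0,0,0.25],1]]'>/dev/null; python3 st.py
```

```text
t 13.4 p [492.92  38.68  68.54] head -29.02 F [-0.8 -2.2 -6.8] T [-0.43  0.17 -0.17] w 16.8
 ring [606.6  -24.39] Frad 0.4 Ftan -2.3 Mz 0.13
t 13.8 p [493.68  39.29  91.46] head -28.92 F [-0.3 -0.3 -6.9] T [-0.01  0.01 -0.03] w 17.0
 ring [607.46 -23.59] Frad -0.1 Ftan -0.4 Mz 0.03
t 14.9 p [494.63 -90.82  90.11] head 31.01 F [ 0.2  0.1 -7.7] T [0.   0.05 0.  ] w 16.7
 ring [606.05 -23.86] Frad 0.2 Ftan -0.1 Mz 0.01
```

```bash
python3 -m jog '[[[0.001,-0.006,-0.05],[0,0,0],1],[[0.001,-0.006,-0.1],[0,0,0],1],[[0.001,-0.006,-0.14],[0,0,0],1],[[0.001,-0.006,-0.14],[0,0,0],1]]'>/dev/null; python3 st.py; python3 -m jog '[[[0,0,-0.04],[0,0,0],1],[[0,0,-0.09],[0,0,0],1],[[0,0,-0.09],[0,0,0],1]]'>/dev/null; python3 st.py; python3 tab.py 31 19 6; python3 tab.py 19 7 6; python3 tab.py 7 -5 6
```

```text
t 15.3 p [494.67 -91.68  75.44] head 31.06 F [ 0.1 -0.1 -6.3] T [-0.02  0.03  0.04] w 17.0
 ring [606.03 -24.61] Frad 0.0 Ftan -0.1 Mz 0.05
t 15.6 p [494.82 -91.84  66.55] head 31.04 F [ 0.3  0.1 -6. ] T [ 0.04 -0.01 -0.01] w 17.0
 ring [606.21 -24.82] Frad 0.3 Ftan -0.1 Mz 0.0
29.0 [-0.023  0.039] -0.0167
27.0 [-0.044  0.079] -0.0333
25.0 [-0.064  0.12 ] -0.05
23.0 [-0.082  0.162] -0.0667
21.0 [-0.099  0.204] -0.0833
19.0 [-0.115  0.246] -0.1
17.0 [-0.014  0.043] -0.0167
15.0 [-0.027  0.087] -0.0333
13.0 [-0.038  0.131] -0.05
11.0 [-0.047  0.175] -0.0667
9.0 [-0.055  0.22 ] -0.0833
7.0 [-0.061  0.265] -0.1
5.0 [-0.005  0.045] -0.0167
3.0 [-0.008  0.09 ] -0.0333
1.0 [-0.009  0.136] -0.05
-1.0 [-0.009  0.181] -0.0667
-3.0 [-0.008  0.226] -0.0833
-5.0 [-0.005  0.272] -0.1
```

```bash
cat > g.py <<'E'
import sys
from h import *
s=read_state();p=s['position'];F=s['contact_force'];q=s['ee_rot'];r=p[:2]-[606.2,-24.6]
M=s['wrist_torque'][2]+(r[0]*F[1]-r[1]*F[0])/1000
h=np.degrees(np.arctan2(2*q[0]*q[1],q[0]**2-q[1]**2))%360-180
e=np.array([np.cos(np.radians(h)),np.sin(np.radians(h))])
print(round(h,2),'Mz',M.round(2),'Ft',(F[:2]@[-e[1],e[0]]).round(1),'Fr',(F[:2]@e).round(1),'F',F.round(1),'ring',(p[:2]+130*e).round(1),'z',p[2].round(1)); sys.exit(M>1.3)
E
J="python3 -m jog"
$J '[[[-0.012,0.02,0.005],[0,0,-0.0083],1],[[-0.023,0.039,0.005],[0,0,-0.0167],1],[[-0.023,0.039,0.005],[0,0,-0.0167],1]]'>/dev/null; python3 g.py &&
$J '[[[-0.011,0.02,0],[0,0,-0.0083],1],[[-0.011,0.02,0],[0,0,-0.0083],1]]'>/dev/null; python3 g.py &&
$J '[[[-0.011,0.02,0],[0,0,-0.0083],1],[[-0.011,0.02,0],[0,0,-0.0083],1]]'>/dev/null; python3 g.py &&
$J '[[[-0.010,0.02,0],[0,0,-0.0083],1],[[-0.010,0.02,0],[0,0,-0.0083],1]]'>/dev/null; python3 g.py &&
$J '[[[-0.010,0.021,0],[0,0,-0.0083],1],[[-0.010,0.021,0],[0,0,-0.0083],1]]'>/dev/null; python3 g.py &&
$J '[[[-0.009,0.021,0],[0,0,-0.0083],1],[[-0.009,0.021,0],[0,0,-0.0083],1]]'>/dev/null; python3 g.py &&
$J '[[[-0.009,0.021,0],[0,0,-0.0083],1],[[-0.009,0.021,0],[0,0,-0.0083],1]]'>/dev/null; python3 g.py &&
$J '[[[-0.009,0.021,0],[0,0,-0.0083],1],[[-0.009,0.021,0],[0,0,-0.0083],1]]'>/dev/null; python3 g.py
```

```text
29.07 Mz 0.31 Ft -1.4 Fr -1.3 F [-0.5 -1.9 -7.1] ring [606.5 -24.8] z 68.0
29.07 Mz 0.31 Ft -1.4 Fr -1.3 F [-0.5 -1.9 -7.1] ring [606.5 -24.8] z 68.0
29.07 Mz 0.31 Ft -1.4 Fr -1.3 F [-0.5 -1.9 -7.1] ring [606.5 -24.8] z 68.0
29.07 Mz 0.31 Ft -1.4 Fr -1.3 F [-0.5 -1.9 -7.1] ring [606.5 -24.8] z 68.0
29.07 Mz 0.31 Ft -1.4 Fr -1.3 F [-0.5 -1.9 -7.1] ring [606.5 -24.8] z 68.0
29.07 Mz 0.31 Ft -1.4 Fr -1.3 F [-0.5 -1.9 -7.1] ring [606.5 -24.8] z 68.0
29.07 Mz 0.31 Ft -1.4 Fr -1.3 F [-0.5 -1.9 -7.1] ring [606.5 -24.8] z 68.0
29.07 Mz 0.31 Ft -1.4 Fr -1.3 F [-0.5 -1.9 -7.1] ring [606.5 -24.8] z 68.0False
False
False
False
False
False
False
False
```

```bash
sed -i 's/sys.exit(M>1.3)/sys.exit(int(M>1.3))/' g.py; set -e
python3 -m jog '[[[-0.011,0.02,0],[0,0,-0.0083],1],[[-0.011,0.02,0],[0,0,-0.0083],1]]'>/dev/null; python3 g.py
python3 -m jog '[[[-0.011,0.02,0],[0,0,-0.0083],1],[[-0.011,0.02,0],[0,0,-0.0083],1]]'>/dev/null; python3 g.py
python3 -m jog '[[[-0.010,0.02,0],[0,0,-0.0083],1],[[-0.010,0.02,0],[0,0,-0.0083],1]]'>/dev/null; python3 g.py
python3 -m jog '[[[-0.010,0.021,0],[0,0,-0.0083],1],[[-0.010,0.021,0],[0,0,-0.0083],1]]'>/dev/null; python3 g.py
python3 -m jog '[[[-0.009,0.021,0],[0,0,-0.0083],1],[[-0.009,0.021,0],[0,0,-0.0083],1]]'>/dev/null; python3 g.py
python3 -m jog '[[[-0.009,0.021,0],[0,0,-0.0083],1],[[-0.009,0.021,0],[0,0,-0.0083],1]]'>/dev/null; python3 g.py
python3 -m jog '[[[-0.009,0.021,0],[0,0,-0.0083],1],[[-0.009,0.021,0],[0,0,-0.0083],1]]'>/dev/null; python3 g.py
python3 -m jog '[[[-0.008,0.021,0],[0,0,-0.0083],1],[[-0.008,0.021,0],[0,0,-0.0083],1]]'>/dev/null; python3 g.py
```

```text
28.09 Mz 0.88 Ft -4.5 Fr -1.7 F [ 0.7 -4.8 -7.6] ring [606.7 -25.1] z 68.1
27.08 Mz 1.08 Ft -5.8 Fr -1.4 F [ 1.4 -5.9 -7.9] ring [606.7 -25.1] z 68.0
26.09 Mz 0.95 Ft -5.1 Fr -1.3 F [ 1.  -5.2 -7.6] ring [606.7 -25. ] z 68.0
25.1 Mz 0.91 Ft -5.0 Fr -1.1 F [ 1.2 -5.  -7.5] ring [606.6 -24.9] z 67.9
24.11 Mz 0.93 Ft -5.4 Fr -2.6 F [-0.2 -6.  -8.1] ring [606.6 -24.9] z 67.9
23.11 Mz 0.94 Ft -5.9 Fr -1.1 F [ 1.3 -5.8 -7.4] ring [606.6 -24.9] z 67.9
22.12 Mz 0.97 Ft -6.2 Fr -1.6 F [ 0.9 -6.3 -7.7] ring [606.5 -24.8] z 67.9
21.13 Mz 0.98 Ft -5.5 Fr -1.0 F [ 1.  -5.5 -7.4] ring [606.5 -24.8] z 67.9
```

```bash
set -e
python3 -m jog '[[[-0.008,0.021,0],[0,0,-0.0083],1],[[-0.008,0.021,0],[0,0,-0.0083],1]]'>/dev/null; python3 g.py
python3 -m jog '[[[-0.008,0.022,0],[0,0,-0.0083],1],[[-0.008,0.022,0],[0,0,-0.0083],1]]'>/dev/null; python3 g.py
python3 -m jog '[[[-0.007,0.022,0],[0,0,-0.0083],1],[[-0.007,0.022,0],[0,0,-0.0083],1]]'>/dev/null; python3 g.py
python3 -m jog '[[[-0.007,0.022,0],[0,0,-0.0083],1],[[-0.007,0.022,0],[0,0,-0.0083],1]]'>/dev/null; python3 g.py
python3 -m jog '[[[-0.006,0.022,0],[0,0,-0.0083],1],[[-0.006,0.022,0],[0,0,-0.0083],1]]'>/dev/null; python3 g.py
python3 -m jog '[[[-0.006,0.022,0],[0,0,-0.0083],1],[[-0.006,0.022,0],[0,0,-0.0083],1]]'>/dev/null; python3 g.py
python3 -m jog '[[[-0.006,0.022,0],[0,0,-0.0083],1],[[-0.006,0.022,0],[0,0,-0.0083],1]]'>/dev/null; python3 g.py
python3 -m jog '[[[-0.005,0.022,0],[0,0,-0.0083],1],[[-0.005,0.022,0],[0,0,-0.0083],1]]'>/dev/null; python3 g.py
python3 -m jog '[[[-0.005,0.022,0],[0,0,-0.0083],1],[[-0.005,0.022,0],[0,0,-0.0083],1]]'>/dev/null; python3 g.py
python3 -m jog '[[[-0.004,0.022,0],[0,0,-0.0083],1],[[-0.004,0.022,0],[0,0,-0.0083],1]]'>/dev/null; python3 g.py
python3 -m jog '[[[-0.004,0.022,0],[0,0,-0.0083],1],[[-0.004,0.022,0],[0,0,-0.0083],1]]'>/dev/null; python3 g.py
python3 -m jog '[[[-0.004,0.023,0],[0,0,-0.0083],1],[[-0.004,0.023,0],[0,0,-0.0083],1]]'>/dev/null; python3 g.py
```

```text
20.13 Mz 1.03 Ft -6.5 Fr -1.6 F [ 0.8 -6.7 -7. ] ring [606.5 -24.8] z 67.9
19.13 Mz 1.07 Ft -6.6 Fr -1.3 F [ 0.9 -6.7 -7.1] ring [606.5 -24.8] z 67.9
18.14 Mz 0.94 Ft -5.8 Fr -1.1 F [ 0.8 -5.8 -7. ] ring [606.5 -24.7] z 67.9
17.14 Mz 0.98 Ft -6.8 Fr -2.1 F [ 0.  -7.1 -7.5] ring [606.5 -24.7] z 67.8
16.14 Mz 1.05 Ft -6.9 Fr -0.5 F [ 1.4 -6.7 -7.4] ring [606.4 -24.7] z 67.8
15.14 Mz 0.96 Ft -5.9 Fr -0.3 F [ 1.3 -5.8 -7.6] ring [606.4 -24.7] z 67.8
14.15 Mz 0.93 Ft -6.5 Fr -0.6 F [ 1.  -6.4 -8.4] ring [606.4 -24.7] z 67.8
13.15 Mz 0.89 Ft -6.3 Fr -0.9 F [ 0.6 -6.3 -7. ] ring [606.4 -24.7] z 67.8
12.15 Mz 1.04 Ft -7.1 Fr -0.6 F [ 0.9 -7.1 -7.3] ring [606.4 -24.7] z 67.8
11.15 Mz 0.99 Ft -6.4 Fr -0.6 F [ 0.7 -6.4 -7.3] ring [606.4 -24.7] z 67.8
10.16 Mz 0.97 Ft -6.6 Fr -0.2 F [ 1.  -6.5 -7.9] ring [606.4 -24.7] z 67.8
9.16 Mz 0.98 Ft -7.0 Fr -0.7 F [ 0.5 -7.  -8.5] ring [606.4 -24.7] z 67.8
```

```bash
set -e
python3 -m jog '[[[-0.003,0.023,0],[0,0,-0.0083],1],[[-0.003,0.023,0],[0,0,-0.0083],1]]'>/dev/null; python3 g.py
python3 -m jog '[[[-0.003,0.023,0],[0,0,-0.0083],1],[[-0.003,0.023,0],[0,0,-0.0083],1]]'>/dev/null; python3 g.py
python3 -m jog '[[[-0.003,0.023,0],[0,0,-0.0083],1],[[-0.003,0.023,0],[0,0,-0.0083],1]]'>/dev/null; python3 g.py
python3 -m jog '[[[-0.002,0.023,0],[0,0,-0.0083],1],[[-0.002,0.023,0],[0,0,-0.0083],1]]'>/dev/null; python3 g.py
python3 -m jog '[[[-0.002,0.023,0],[0,0,-0.0083],1],[[-0.002,0.023,0],[0,0,-0.0083],1]]'>/dev/null; python3 g.py
python3 -m jog '[[[-0.001,0.023,0],[0,0,-0.0083],1],[[-0.001,0.023,0],[0,0,-0.0083],1]]'>/dev/null; python3 g.py
python3 -m jog '[[[-0.001,0.023,0],[0,0,-0.0083],1],[[-0.001,0.023,0],[0,0,-0.0083],1]]'>/dev/null; python3 g.py
python3 -m jog '[[[-0.001,0.023,0],[0,0,-0.0083],1],[[-0.001,0.023,0],[0,0,-0.0083],1]]'>/dev/null; python3 g.py
python3 -m jog '[[[0,0.023,0],[0,0,-0.0083],1],[[0,0.023,0],[0,0,-0.0083],1]]'>/dev/null; python3 g.py
python3 -m jog '[[[0,0.023,0],[0,0,-0.0083],1],[[0,0.023,0],[0,0,-0.0083],1]]'>/dev/null; python3 g.py
python3 -m jog '[[[0.001,0.023,0],[0,0,-0.0083],1],[[0.001,0.023,0],[0,0,-0.0083],1]]'>/dev/null; python3 g.py
python3 -m jog '[[[0.001,0.023,0],[0,0,-0.0083],1],[[0.001,0.023,0],[0,0,-0.0083],1]]'>/dev/null; python3 g.py
python3 -m jog '[[[0.001,0.023,0],[0,0,-0.0083],1],[[0.001,0.023,0],[0,0,-0.0083],1]]'>/dev/null; python3 g.py
```

```text
8.16 Mz 0.98 Ft -7.1 Fr 0.8 F [ 1.8 -6.9 -8.3] ring [606.4 -24.6] z 67.8
7.16 Mz 0.87 Ft -6.2 Fr 0.2 F [ 0.9 -6.1 -7.9] ring [606.4 -24.6] z 67.7
6.16 Mz 1.04 Ft -7.2 Fr 0.7 F [ 1.5 -7.1 -8.1] ring [606.4 -24.6] z 67.7
5.16 Mz 0.95 Ft -7.2 Fr 1.4 F [ 2.1 -7.  -7.9] ring [606.4 -24.5] z 67.7
4.16 Mz 0.98 Ft -7.3 Fr 0.6 F [ 1.1 -7.2 -8.4] ring [606.4 -24.5] z 67.7
3.16 Mz 1.09 Ft -8.4 Fr 1.2 F [ 1.7 -8.3 -7.5] ring [606.4 -24.5] z 67.7
2.17 Mz 1.01 Ft -8.0 Fr 1.7 F [ 2.  -7.9 -7.3] ring [606.4 -24.5] z 67.7
1.21 Mz 1.4 Ft -9.4 Fr 1.4 F [ 1.6 -9.4 -8.9] ring [606.4 -24.7] z 67.7
```

```bash
set -e; sed -i 's/M>1.3/M>1.85/' g.py
python3 -m jog '[[[0,0.012,0],[0,0,-0.0042],1],[[0,0.012,0],[0,0,-0.0042],1]]'>/dev/null; python3 g.py
python3 -m jog '[[[0,0.011,0],[0,0,-0.0042],1],[[0,0.011,0],[0,0,-0.0042],1]]'>/dev/null; python3 g.py
python3 -m jog '[[[0,0.012,0],[0,0,-0.0042],1],[[0,0.012,0],[0,0,-0.0042],1]]'>/dev/null; python3 g.py
```

```text
0.73 Mz 1.48 Ft -10.2 Fr 2.3 F [  2.5 -10.1  -8.1] ring [606.4 -24.9] z 67.7
0.24 Mz 1.66 Ft -10.7 Fr 2.5 F [  2.5 -10.7  -6.8] ring [606.4 -25. ] z 67.7
-0.25 Mz 1.88 Ft -11.9 Fr 2.7 F [  2.6 -11.9  -7.7] ring [606.4 -25.1] z 67.8
```

```bash
python3 -m jog '[[[0,0.012,0],[0,0,-0.0042],1],[[0,0.012,0],[0,0,-0.0042],1],[[0,0.012,0],[0,0,-0.0042],1],[[0,0.012,0],[0,0,-0.0042],1]]'>/dev/null; python3 g.py;python3 -m jog '[[[0,0.006,0],[0,0,-0.0021],1],[[0,0.006,0],[0,0,-0.0021],1]]'>/dev/null; python3 g.py
```

```text
-0.72 Mz 1.9 Ft -11.8 Fr 3.1 F [  2.9 -11.9  -8.7] ring [606.4 -25.2] z 67.8
-0.98 Mz 2.09 Ft -13.1 Fr 3.4 F [  3.2 -13.2  -7.9] ring [606.3 -25.2] z 67.8
```

```bash
python3 -m jog '[[[0,-0.045,0],[0,0,0.0167],1],[[0,-0.1,0],[0,0,0.0375],1],[[0,-0.1,0],[0,0,0.0375],1]]'>/dev/null; python3 g.py
```

```text
3.3 Mz 0.14 Ft -2.7 Fr -0.2 F [-0.  -2.7 -6.3] ring [606.3 -24.1] z 67.7
```

```bash
set -e
python3 -m jog '[[[0,0,0.1],[0,0,0],1],[[0,0,0.3],[0,0,0],1],[[0,0,0.7],[0,0,0],1],[[0,0,1],[0,0,0],1]]'>/dev/null; python3 g.py
python3 -m jog '[[[0,0,0.2],[0,0,0],1],[[0.05,-0.3,0.2],[0,0,0.03],1],[[0.1,-0.7,0.2],[0,0,0.061],1],[[0.13,-1,0.2],[0,0,0.061],1]]'>/dev/null
python3 -m jog '[[[0,-0.4,0],[0,0,0],1],[[0,-0.8,0],[0,0,0],1],[[0,-1,0],[0,0,0],1]]'>/dev/null
python3 -m jog '[[[0,-0.4,0],[0,0,0],1],[[0,-0.8,0],[0,0,0],1],[[0,-1,0],[0,0,0],1]]'>/dev/null
python3 -m jog '[[[0,-0.4,0],[0,0,0],1],[[0,-0.7,0],[0,0,0],1],[[0,-0.7,0],[0,0,0],1],[[0,-0.7,-0.3],[0,0,0],1],[[0,-0.7,-0.7],[0,0,0],1],[[0,-0.7,-1],[0,0,0],1],[[0,-0.7,-1],[0,0,0],1],[[0,-0.7,-1],[0,0,0],1]]'>/dev/null; python3 st.py
```

```text
3.46 Mz -0.09 Ft 0.6 Fr 2.0 F [ 2.   0.8 -6.2] ring [607.1 -22.5] z 170.6
t 25.2 p [ 490.58 -400.97   88.64] head 10.8 F [ 0.7 -0.6 -5.3] T [-0.09 -0.08 -0.  ] w 17.0
 ring [ 618.27 -376.6 ] Frad 0.6 Ftan -0.7 Mz 0.33
```

Now down about 75 mm, feeling for the bench, then a picture of the screw before letting go.

```bash
set -e
python3 -m jog '[[[0,0,-0.3],[0,0,0],1],[[0,0,-0.6],[0,0,0],1],[[0,0,-0.7],[0,0,0],1],[[0,0,-0.73],[0,0,0],1],[[0,0,-0.73],[0,0,0],1],[[0,0,-0.73],[0,0,0],1]]'>/dev/null; python3 st.py
python3 -m jog '[[[0,0,-0.01],[0,0,0],1],[[0,0,-0.02],[0,0,0],1],[[0,0,-0.02],[0,0,0],1]]'>/dev/null; python3 st.py
python3 - <<'E'
from fit import *
d=grab('top','t2');W=cloud(d)
k=(np.hypot(W[...,0]-606,W[...,1]+25)<6);print('head top z',np.nanmedian(W[k][:,2]));d0=load('top0');W=cloud(d0);k=(np.hypot(W[...,0]-606,W[...,1]+25)<6);print('before',np.nanmedian(W[k][:,2]))
E
```

```text
t 25.8 p [ 491.38 -402.2    17.15] head 10.76 F [-0.4  0.6 -5.5] T [-0.    0.02  0.03] w 16.8
 ring [ 619.09 -377.94] Frad -0.3 Ftan 0.6 Mz -0.19
t 26.1 p [ 489.77 -401.39   13.17] head 10.71 F [-0.4  0.2 -7.4] T [0.01 0.01 0.08] w 16.8
 ring [ 617.5  -377.22] Frad -0.3 Ftan 0.2 Mz -0.07
head top z 66.00420000702874
before 67.87564573632909
```

```bash
set -e
python3 -m jog '[[[0,0,-0.005],[0,0,0],1],[[0,0,-0.01],[0,0,0],1],[[0,0,-0.01],[0,0,0],1]]'>/dev/null; python3 st.py
```

```text
t 26.45 p [ 489.8  -401.41   12.52] head 10.73 F [-1.2  1.2 -1.1] T [ 0.39  0.33 -0.  ] w 16.7
 ring [ 617.53 -377.21] Frad -1.0 Ftan 1.4 Mz -0.6
```

On the bench, since the load is coming off. Release and rise.

```bash
set -e
python3 -m jog '[[[0,0,-0.003],[0,0,0],0.5],[[0,0,-0.003],[0,0,0],0],[[0,0,-0.003],[0,0,0],-0.5],[[0,0,-0.003],[0,0,0],-1],[[0,0,-0.003],[0,0,0],-1],[[0,0,-0.003],[0,0,0],-1],[[0,0,-0.003],[0,0,0],-1]]'|tail -2; python3 -m jog '[[[0,0,0.1],[0,0,0],-1],[[0,0,0.4],[0,0,0],-1],[[0,0,0.8],[0,0,0],-1],[[0,0,1],[0,0,0],-1],[[0,0,1],[0,0,0],-1]]'>/dev/null;python3 -m jog '[[[-0.2,-0.2,0.4],[0,0,0],-1],[[-0.4,-0.4,0.8],[0,0,0],-1],[[-0.4,-0.4,0.8],[0,0,0],-1],[[-0.4,-0.4,0.8],[0,0,0],-1]]'>/dev/null
python3 - <<'E'
from h import *
d=grab('wrist','w9');W=cloud(d)
v,u=np.nonzero((W[...,2]>24)&(W[...,2]<45));P=W[v,u];D=P-[490,-402,0];hd=np.radians(10.7);e=np.array([np.cos(hd),np.sin(hd)]);t=D[:,:2]@e;l=D[:,:2]@[-e[1],e[0]]
for a,b in ((-85,-60),(-15,15),(60,85)):
    k=(t>a)&(t<b)&(abs(l)<25);print(k.sum(),np.median(P[k,2]).round(1),np.median(l[k]).round(1))
E
```

```text
gripper_width: 85.5
grasp_force: 0.0
373 35.6 0.0
366 35.6 0.2
240 35.6 0.4
```

View pics/w9.png

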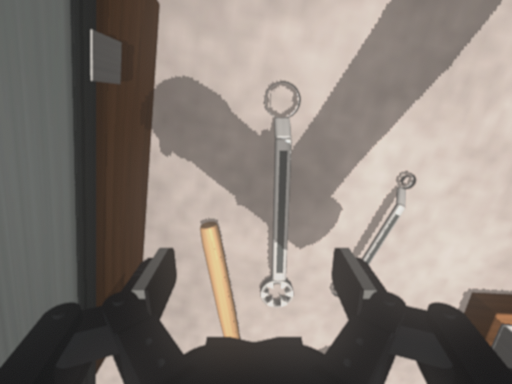

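The spanner lies flat on the open bench, with its tail at (282,98) and ring at (277,291). Its handle top is level at 35.6 mm, and the other things visible in this view are where they were.

```bash
python3 -c "
from bench import job_done;print(job_done())"
```

```text
the job is handed in; nothing more can be done
None
```

The coach screw is tight on its washer at about 2.1 Nm, driven with the spanner in three swings; the spanner lies flat on the open bench clear of the rack foot, and the job is handed in (no verdict was returned).

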